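Put the fixative jar away in the sash cabinet

ROBOT

A 6-joint arm with a two-finger parallel gripper is mounted at the origin on the work surface. World frame = base frame: x ahead of the robot, y to its left, z up, the work surface at z = 0. Lengths are in m, angles in rad, forces in N, time in s.
With the tool pointing down it reaches from about 0.4 to 0.825 m from the base axis. Payload 7 kg.
Tool frame: the origin (TCP) lies at the centre of the arm's flange, where the gripper is bolted on; the fingertips stand 178 mm ahead of it and the grasp point (between the pads) lies 159 mm ahead of it; z points along the fingers, y is the line along which they close (so a half turn about z gives the same grasp; the last joint's range is limited). The gripper opens to 88 mm and grips with 3 to 60 N. Pads are 19 mm wide; open, the fingers measure 130 mm over their backs; the gripper's body (78 mm by 193 mm) begins 47 mm behind the grasp point.
Start: joints at [1.598, 0.359, 0.012, 0, -1.224, -0.288], TCP at [0.174, 0.652, 0.405] pointing down, gripper open.
Joint ranges: [-3.07, 3.07], [-1.43, 2.12], [-1.02, 1.25], [-3.03, 1.67], [-3.05, -0], [-3.03, 3.03]. Speed limits (rad/s): [2.39, 2.39, 3.01, 3.14, 3.14, 3.14].

INTERFACE

Orientations are given as a 3x3 rotation matrix whose columns are the frame's x, y, z axes.
In Python, from rig import bot gives the robot as it stands.
- The arm moves only by the tool move_arm, never from a script. Its argument "series" is a list of rows, each a list of 7 numbers: the shift along the tool's x, y, z in units of 40 mm (1.0 is 40 mm), then the turn, a rotation vector about the tool's x, y, z in units of 6 degrees (1.0 is 6 degrees), then the closure, from -1 (fully open) to 1 (shut). In form: [[tx, ty, tz, wx, wy, wz, gripper], ...]. A call has 1 to 12 rows; each row shifts and turns the commanded pose from where the row before left it, along the tool's axes as they then stand; what a row does not reach is not made up. A row lasts 1/12 s, in which the tool goes at most 41.7 mm and 7.16 degrees, less where a joint would pass 70% of its speed; a pose out of reach is approached as far as the arm can. A call is refused whole if a number of a shift passes 1 or a number of a turn 1, either way. A call with a gripper value outside its range is refused whole. The fingers move at their own pace and stop on an object; "grip_force" is the grip in N (left out, the last holds). Time passes only in rows, so rows that do not move let the fingers close. It gives the time, the measured TCP pose, the force, the opening and the grip force at its end, in the units of the state.
- bot.state(): the state, without advancing time (a new reading comes with each control period).
- bot.read_camera(name): name is "scene" or "top" or "wrist"; returns a dict with "img" (420x560x3 uint8, blue, green, red), "vfov" (degrees; the focal length in pixels is half the picture's height over the tangent of half this angle, whatever the lens; pixels are square), "cx", "cy" (the principal point, pixels), "dist" ([k1, k2, p1, p2, k3] as OpenCV has them; the pictures are not rectified), "eye" and "rotation" of the camera in the world. Camera axes: x right, y down, z forward; pixel columns grow to the right and rows downward; lengths in m; the calibration is good to about 2 mm. A picture is of the moment at which its call begins. There is no depth.
- bot.finish_job(): hands the job in; it is judged then, once.
Trained networks look in a picture, given as the dict that the camera call returned (one of the last four; its "shot" number tells which), for a name from the list of things; names that differ only in an ending like _2 or _b are one class to them, and where a whole thing is asked for, a point or a joint stands for the part that bears it (a point fixed in the world has none). Each returns a list of dicts, best first, with "p" (0 to 1); they miss things now and then, are a little off and sometimes report something else, mostly with a low value. They report only what shows in the picture. A call takes as long as a camera call. They do not tell look-alikes from the thing itself.
- bot.look_for(label, picture): "position" ([row, column] in pixels, amid what is visible of it).
- bot.mark_of(label, picture): "position" ([row, column] in pixels: a listed point, or the origin of a listed thing).
The state is a dict: "time_s": time; "joints": joint angles; "dq": joint speeds; "joint_torque": joint torques, N m; "tool_pos": TCP position; "tool_rot": TCP orientation; "wrist_force": force on the tool from outside, world axes, zero at the start; "moment": the same for the moment, N m; "width": opening from 0.0 (shut) to 1.0 (fully open); "finger_force": force on a finger pad.
Only numpy, scipy, OpenCV 4.12 (cv2) and the standard library are available. Lean on these libraries where they do the work, as an engineer would, in place of code of your own. Each camera call takes 0.05 s, during which the arm holds its last target. There are 200 camera calls.

TASK

First raise the clear sash of the ventilated cabinet by pushing up gently under its black lift bar until its red pointer stands level with the green mark on the post, and let go of it. Then stand the amber jar with the teal lid upright on the round dark mat in the pulled-out tray, setting it down rather than dropping it. Last, slide the tray fully home under the raised sash, leaving the sash at the mark and the white paint jar, the fan and the tape roll where they are.

Things in the scene. Friction and masses are not known exactly. Their poses are not given: they have to be found in the camera images.
- cabinet: ventilated bench cabinet, grey deck, aluminium posts, clear sides, fixed to the table, 300 mm wide (y), 396 mm tall; its front, with the tray, faces the robot's left. Origin on the table below the middle of the sash; x points into the cabinet (roughly world -y), z up, y to the left as seen from its front. Deck x = -70 to +200 mm, 12 mm thick; inner faces of the posts at y = +-125 mm
- bar_edge (a point): middle of the lower front edge of the black lift bar, a level ledge 200 mm long (y), 28 mm deep (x), 14 mm thick, standing out in front of the clear sash; this point is 34 mm in front (cabinet -x) of the sash plane. Below it is free room for fingers down to the tray floor. The bar floats: it goes up 10 mm under about 1 N before it takes the sash with it, and drops back by that when let go
- sash_pointer (a point): left tip of the red pointer (50 x 6 mm bar) on the clear sash (272 mm wide, 158 mm tall, 6 mm thick; frictional guides, balanced by springs). The pointer is 60 mm above the underside of the lift bar at rest. The sash slides straight up and down, needs about 4 to 7 N, stays where it is left, and can go higher than the mark
- mark_center (a point): centre of the green mark, a clip 20 mm tall on the left front post of the cabinet (its +y side), beside the pointer; its height differs from one start to another
- tray (a joint): pull-out tray of the cabinet, m: 0 fully home, 0.17 fully out, sliding along the cabinet's x axis (grows as it comes out, -x); about 3 N of friction. A white open box 250 mm long (x), 170 mm wide (y), walls 5 mm thick; floor top 18 mm and rim 48 mm above the table
- tray_front (a point): middle of the top front edge of the tray's blue push block (120 mm wide, 15 mm deep, 35 mm tall, its top 48 mm above the table), which is the tray's foremost part; at home it is 85 mm in front of the sash plane
- mat_center (a point): centre of the round dark mat (84 mm across, flat) on the tray floor, at floor height, 135 mm behind tray_front
- jar_center (a point): centre (half-way up) of the closed amber glass jar with a teal lid, 56 mm across, 110 mm tall, 0.2 to 0.42 kg, upright, loose on the table some way in front of the cabinet's tray; z is its axis. It is too tall to pass under the sash before that is raised
- paint_jar: white plastic paint jar with a red lid, 64 mm across, 95 mm tall; origin at the centre of its underside; leave it alone
- fan: navy desk fan, 155 mm tall, foot 90 mm across; origin at the centre of its underside; leave it alone
- tape_roll: orange tape roll lying flat, 100 mm across, 25 mm tall; origin at the centre of its underside; leave it alone
There are look-alikes about, which are no part of the job. Several things look just like the part that bears jar_center: the one meant starts farthest to the robot's left.

How it is judged:
On the way, in this order (a step that is already met when the one before it is completed fails the run):
1. the sash stands at the mark and has been let go (z of sash_pointer in the frame of mark_center between -0.009 and 0.009 m and contact force between sash and anything else below 0.3 N), for 0.3 s.
2. the jar stands upright on the mat in the tray, still pulled out, and has been let go (horizontal distance between jar_center and mat_center below 0.025 m and angle between jar_center's own z axis and vertical below 0.1 rad and z of jar_center in the frame of mat_center below 0.06 m and contact force between the fingers and jar below 0.1 N and value of joint tray above 0.1 m), for 0.3 s.
At the end, for the whole second after the job is handed in: The tray is home within 5 mm, the red pointer is within 9 mm of the centre of the green mark, and the jar stands upright (within 0.1 rad) and at rest on the tray floor, its axis within 30 mm of the mat's centre (value of joint tray below 0.005 m and z of sash_pointer in the frame of mark_center between -0.009 and 0.009 m and horizontal distance between jar_center and mat_center below 0.03 m and angle between jar_center's own z axis and vertical below 0.1 rad and z of jar_center in the frame of mat_center below 0.06 m and linear speed of jar below 0.02 m/s); the robot touches nothing.
It fails at once if the white paint jar, the fan or the tape roll is moved by more than 20 mm (distance of any of paint_jar, fan, tape_roll from where it was at the start of the episode above 0.02 m).
It fails at once if the sash or its bar is pushed with more than 40 N (contact force between sash and anything else above 40 N).
It fails at once if the jar is tipped by more than 0.6 rad (angle between jar_center's own z axis and vertical above 0.6 rad).
It fails at once if the jar is dropped: it moves faster than 0.6 m/s while no finger holds it (linear speed of jar above 0.6 m/s and contact force between the fingers and jar below 0.1 N).
It also fails if it takes over 72 s, if anything falls off the work surface, if the arm or the gripper's body presses on something with over 40 N, if the wrist force passes 120 N, or if a joint passes its speed limit or range.

## Working session

There is one attempt and no reset: what is moved stays moved. The work goes in short steps, Python scripts to look and compute and a tool call to move; the robot and the scene stay as the last step left them, time stands still between calls to the robot, and variables do not carry over. Pictures are saved under pics/ and viewed, at most 10 in all, crops included, and the job is handed in when it is done.

Besides the shell and the picture viewer there is one more tool, called after "Emit:" as a command line: name --pt "numbers of a row" for each row, then --argument value for the rest. move_arm: Moves the arm, as the interface text tells. Its arguments: {"type":"object","properties":{"series":{"type":"array"},"grip_force":{"type":"number"}},"required":["series"]}

```bash
mkdir -p pics
cat > h.py <<'E'
import numpy as np, cv2
from rig import bot
def K(p):
    f=p["img"].shape[0]/2/np.tan(np.radians(p["vfov"])/2)
    return np.array([[f,0,p["cx"]],[0,f,p["cy"]],[0,0,1.]])
def ray(p,rc):
    u=cv2.undistortPoints(np.array([[[rc[1],rc[0]]]],float),K(p),np.array(p["dist"],float))[0,0]
    d=np.array(p["rotation"])@np.array([u[0],u[1],1]); return np.array(p["eye"]),d/np.linalg.norm(d)
def atz(p,rc,z):
    e,d=ray(p,rc); return e+d*(z-e[2])/d[2]
def proj(p,X):
    R=np.array(p["rotation"]).T; t=-R@np.array(p["eye"])
    q,_=cv2.projectPoints(np.array(X,float).reshape(-1,1,3),cv2.Rodrigues(R)[0],t,K(p),np.array(p["dist"],float)); return q[:,0,::-1]
def tri(obs):
    A=np.zeros((3,3));b=np.zeros(3)
    for p,rc in obs:
        e,d=ray(p,rc);M=np.eye(3)-np.outer(d,d);A+=M;b+=M@e
    return np.linalg.solve(A,b)
E
python3 - <<'E'
from h import *
np.set_printoptions(precision=3,suppress=True)
P={}
for c in("scene","top","wrist"):
    p=bot.read_camera(c);P[c]=p;cv2.imwrite(f"pics/{c}0.png",p["img"]);print(c,p["eye"],p["vfov"])
    for n in("bar_edge","sash_pointer","mark_center","tray_front","mat_center","jar_center","paint_jar","fan","tape_roll"):
        print(n,[(round(d["p"],2),np.round(d["position"]).tolist()) for d in bot.mark_of(n,p)[:5]])
E
```

```text
scene [ 1.268 -0.218  0.812] 54.28914544326571
bar_edge [(0.97, [295.0, 170.0])]
sash_pointer [(0.8, [317.0, 152.0])]
mark_center [(0.59, [280.0, 142.0])]
tray_front [(0.94, [287.0, 261.0])]
mat_center [(0.85, [305.0, 208.0]), (0.73, [323.0, 330.0])]
jar_center [(0.97, [262.0, 312.0]), (0.91, [207.0, 286.0]), (0.84, [213.0, 328.0]), (0.62, [208.0, 255.0])]
paint_jar [(0.63, [273.0, 365.0])]
fan [(0.59, [236.0, 393.0])]
tape_roll [(0.91, [322.0, 330.0])]
top [0.345 0.107 1.149] 57.42079363666729
bar_edge [(0.66, [204.0, 384.0])]
sash_pointer [(0.76, [168.0, 403.0])]
mark_center [(0.6, [150.0, 419.0]), (0.15, [200.0, 384.0])]
tray_front [(0.83, [198.0, 309.0])]
mat_center []
jar_center [(0.91, [199.0, 254.0]), (0.89, [304.0, 267.0]), (0.83, [286.0, 238.0]), (0.63, [250.0, 201.0]), (0.33, [203.0, 350.0])]
paint_jar [(0.63, [192.0, 212.0])]
fan [(0.87, [221.0, 156.0])]
tape_roll [(0.72, [161.0, 264.0])]
wrist [0.248 0.632 0.386] 63.00949935223865
bar_edge []
sash_pointer []
mark_center []
tray_front []
mat_center []
jar_center []
paint_jar []
fan []
tape_roll []
```

```bash
python3 -c "
import cv2,numpy as np
a=[cv2.imread(f'pics/{c}0.png') for c in('scene','top')]
print(a[0].shape)"
```

```text
(420, 560, 3)
```

View pics/scene0.png

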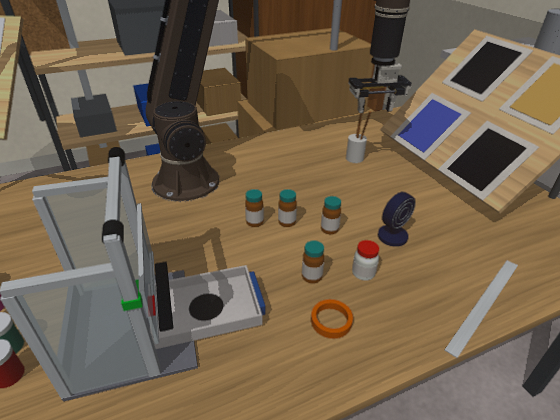

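View pics/top0.png

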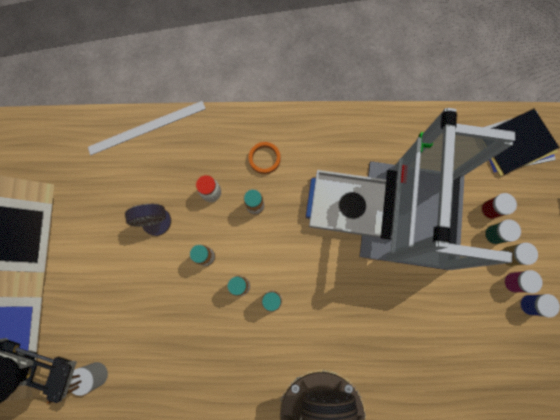

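Run:
```python
from h import *
np.set_printoptions(precision=4,suppress=True)
s=bot.read_camera("scene");t=bot.read_camera("top")
S={};T={}
def best(n,p): 
    r=bot.mark_of(n,p); return r[0]["position"] if r else None
for n in("bar_edge","sash_pointer","mark_center","tray_front"):
    a,b=best(n,s),best(n,t)
    X=tri([(s,a),(t,b)]);print(n,X,np.round(proj(s,X)[0]-a,1),np.round(proj(t,X)[0]-b,1))
print("tf@48",atz(s,best("tray_front",s),.048),atz(t,best("tray_front",t),.048))
print("mat s",atz(s,best("mat_center",s),.018), [atz(t,d["position"],.018) for d in bot.mark_of("mat_center",t)])
for d in bot.mark_of("jar_center",s)[:5]:print("jar s",d["p"],d["position"],atz(s,d["position"],.055))
for d in bot.mark_of("jar_center",t)[:5]:print("jar t",d["p"],d["position"],atz(t,d["position"],.055))
for n in("paint_jar","fan","tape_roll"):print(n,atz(s,best(n,s),0),atz(t,best(n,t),0))
c=t["img"][130:320,120:400];cv2.imwrite("pics/crop1.png",cv2.resize(c,None,fx=2.8,fy=2.8,interpolation=3))
print(bot.state())
```

```text
bar_edge [ 0.5817 -0.173   0.0792] [0. 1.] [0.2 0.8]
sash_pointer [ 0.6746 -0.2274  0.1253] [0.  0.7] [0.1 0.5]
mark_center [ 0.6829 -0.2291  0.2362] [-0.1 -2.1] [-0.2 -1.5]
tray_front [0.6138 0.0328 0.0385] [ 0.1 -2.4] [-0.7 -1.9]
tf@48 [0.6238 0.0353 0.048 ] [0.6094 0.0279 0.048 ]
mat s [ 0.5923 -0.0983  0.018 ] [array([ 0.6015, -0.0967,  0.018 ])]
jar s 0.93 [259.0, 316.1] [0.5936 0.2059 0.055 ]
jar s 0.9 [215.6, 330.5] [0.4452 0.3363 0.055 ]
jar s 0.72 [210.4, 255.2] [0.3292 0.1378 0.055 ]
jar s 0.65 [209.5, 286.8] [0.3641 0.2285 0.055 ]
jar t 0.92 [284.9, 234.5] [0.3572 0.2438 0.055 ]
jar t 0.91 [250.8, 201.5] [0.4532 0.3412 0.055 ]
jar t 0.75 [302.9, 267.6] [0.308  0.1502 0.055 ]
jar t 0.65 [200.5, 254.6] [0.6011 0.1902 0.055 ]
paint_jar [ 0.642   0.3332 -0.    ] [0.6335 0.3321 0.    ]
fan [ 0.5431  0.4985 -0.    ] [0.5531 0.4948 0.    ]
tape_roll [0.753 0.17  0.   ] [0.7429 0.1671 0.    ]
{'time_s': 2.6, 'joints': array([ 1.5981,  0.3586,  0.0119, -0.    , -1.2241, -0.2881]), 'dq': array([ 0.0012,  0.0007, -0.0014, -0.0005,  0.0021,  0.0006]), 'joint_torque': array([ -0.0004, -58.2369,  29.3296,   7.0023,   0.0124,  -0.    ]), 'tool_pos': array([0.1741, 0.6521, 0.4046]), 'tool_rot': array([[ 0.9662, -0.2579, -0.    ],
       [-0.2579, -0.9662, -0.    ],
       [ 0.    ,  0.    , -1.    ]]), 'wrist_force': array([-0.4106,  0.7998, -0.3744]), 'moment': array([0.002 , 0.0333, 0.0125]), 'finger_force': 0.0, 'width': 1.0002038991473392}
```

View pics/crop1.png

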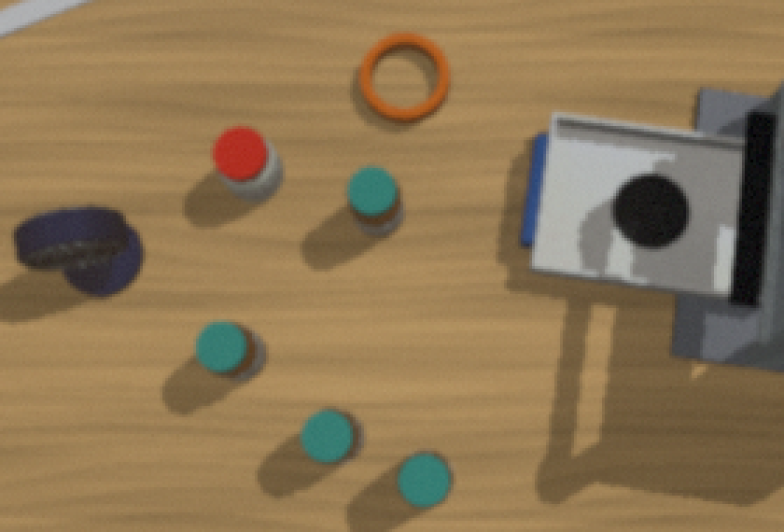

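Jar candidates (top picture): (250,201), (285,235), (200,254), (303,268). The robot's left is a low column here, so (250,201) is the one meant: world about (0.45, 0.34), the largest y. The crop confirms it as the leftmost teal lid. The tape roll, red-lidded paint jar and fan stay clear of it. First the sash: move over in front of the cabinet.

Emit:
move_arm --pt "0.72 0.56 0 0 0 0 1" --pt "0.72 0.56 0 0 0 0 1" --pt "0.72 0.56 0 0 0 0 1" --pt "0.72 0.56 0 0 0 0 1" --pt "0.72 0.56 0 0 0 0 1" --pt "0.72 0.56 0 0 0 0 1" --pt "0.72 0.56 0 0 0 0 1" --pt "0.72 0.56 0 0 0 0 1" --pt "0.72 0.56 0 0 0 0 1" --pt "0.72 0.56 0 0 0 0 1"

```text
time_s: 3.43
tool_pos: [0.3952, 0.3598, 0.405]
tool_rot: [[0.966, -0.258, 0.0], [-0.258, -0.966, 0.001], [0.0, -0.001, -1.0]]
wrist_force: [0.4, 1.0, -0.3]
width: 0.3
finger_force: 0.0
```

Emit:
move_arm --pt "0.72 0.56 0 0 0 0 1" --pt "0.72 0.56 0 0 0 0 1" --pt "0.72 0.56 0 0 0 0 1" --pt "0.72 0.56 0 0 0 0 1" --pt "0.72 0.56 0 0 0 0 1" --pt "0.72 0.56 0 0 0 0 1" --pt "0.72 0.56 0 0 0 0 1" --pt "0.72 0.56 0 0 0 0 1" --pt "0.72 0.56 0 0 0 0 1" --pt "0.72 0.56 0 0 0 0 1"

```text
time_s: 4.27
tool_pos: [0.6159, 0.0691, 0.4049]
tool_rot: [[0.966, -0.258, 0.0], [-0.258, -0.966, 0.0], [0.0, -0.0, -1.0]]
wrist_force: [1.4, 0.7, 0.1]
width: 0.005
finger_force: 0.0
```

Emit:
move_arm --pt "0 0 0 0 0 1 1" --pt "0 0 0 0 0 1 1" --pt "0 0 0 0 0 1 1" --pt "0 0 0 0 0 1 1" --pt "0 0 0 0 0 1 1" --pt "0 0 0 0 0 1 1" --pt "0 0 0 0 0 1 1" --pt "0 0 0 0 0 1 1" --pt "0 0 0 0 0 1 1" --pt "0 0 0 0 0 1 1" --pt "0 0 0 0 0 1 1" --pt "0 0 0 0 0 1 1"

```text
time_s: 5.27
tool_pos: [0.615, 0.0708, 0.4047]
tool_rot: [[0.048, -0.999, 0.0], [-0.999, -0.048, -0.0], [0.0, -0.0, -1.0]]
wrist_force: [-0.9, -0.2, 0.0]
width: 0.004
finger_force: 0.0
```

Emit:
move_arm --pt "0 0 0 0 0 0.9 1" --pt "0 0 0 0 0 0.9 1" --pt "0 0 0 0 0.9 0 1" --pt "0 0 0 0 0.9 0 1" --pt "0 0 0 0 0.9 0 1" --pt "0 0 0 0 0.9 0 1" --pt "0 0 0 0 0.9 0 1" --pt "0 0 0 0 0.9 0 1" --pt "0 0 0 0 0.9 0 1" --pt "0 0 0 0 0.9 0 1" --pt "0 0 0 0 0.9 0 1" --pt "0 0 0 0 0.9 0 1"

```text
time_s: 6.27
tool_pos: [0.6152, 0.0712, 0.4049]
tool_rot: [[-0.079, -0.991, -0.108], [-0.579, 0.134, -0.804], [0.812, -0.001, -0.584]]
wrist_force: [-0.4, -0.1, -0.0]
width: 0.007
finger_force: 0.0
```

Run:
```python
from h import *
np.set_printoptions(precision=4,suppress=True)
w=bot.read_camera("wrist");cv2.imwrite("pics/w1.png",w["img"])
st=bot.state();print(st["tool_pos"],st["tool_rot"],st["joints"],w["eye"])
s=bot.read_camera("scene");t=bot.read_camera("top")
for n in("bar_edge","sash_pointer","mark_center","tray_front","mat_center"):
    o=[]
    for p in(s,t,w):
        r=bot.mark_of(n,p)
        if r: o.append((p,r[0]["position"]));print(n,r[0]["p"],np.round(r[0]["position"]))
    if len(o)>1:
        X=tri(o);print(n,X,[np.round(proj(p,X)[0]-q,1).tolist() for p,q in o])
```

```text
[0.615  0.0713 0.4032] [[-0.0753 -0.991  -0.1103]
 [-0.5719  0.1335 -0.8094]
 [ 0.8169  0.0021 -0.5768]] [ 0.5747  0.4145 -0.3398  0.668  -1.5639 -0.9827] [0.6075 0.0105 0.4562]
bar_edge 0.61 [295. 169.]
bar_edge 0.78 [205. 386.]
bar_edge 0.73 [272. 271.]
bar_edge [ 0.5844 -0.1829  0.0823] [[0.3, -1.9], [-1.1, -1.5], [-0.1, 2.2]]
sash_pointer 0.57 [232. 394.]
sash_pointer 0.66 [168. 404.]
sash_pointer 0.83 [220. 181.]
sash_pointer [0.6956 0.0002 0.3977] [[-43.0, -138.7], [-48.8, -70.7], [159.4, -310.5]]
mark_center 0.57 [283. 141.]
mark_center 0.54 [152. 420.]
mark_center 0.34 [354. 272.]
mark_center [ 0.6423 -0.1734  0.2154] [[-12.8, 26.9], [17.7, -26.7], [-135.8, -63.9]]
tray_front 0.69 [288. 262.]
tray_front 0.66 [197. 308.]
tray_front [0.6169 0.0363 0.0397] [[0.1, -1.7], [-0.5, -1.4]]
mat_center 0.9 [302. 207.]
mat_center 0.8 [205. 352.]
mat_center 0.56 [355. 272.]
mat_center [ 0.5953 -0.0988  0.0302] [[0.2, -0.5], [-0.6, -0.1], [0.6, 1.4]]
```

View pics/w1.png

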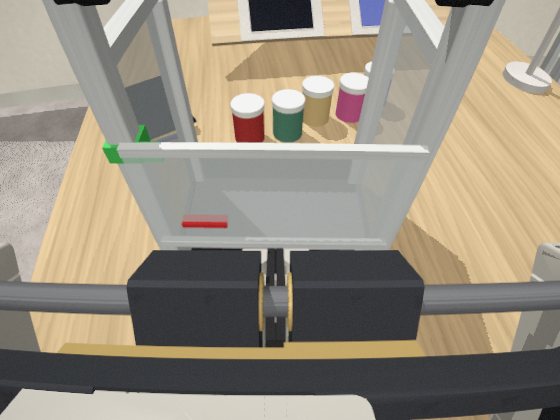

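Wrist picture: sash with red pointer tip at (220,182), green clip about (152,125), gripper hides the bar. The networks' wrist mark (354,272) and the second scene pointer are wrong, so I drop them.

Run:
```python
from h import *
np.set_printoptions(precision=4,suppress=True)
w=bot.read_camera("wrist");s=bot.read_camera("scene");t=bot.read_camera("top")
def show(n,o):
    X=tri(o);print(n,X,[np.round(proj(p,X)[0]-q,1).tolist() for p,q in o])
show("ptr",[(s,(317,152)),(t,(168,403.5)),(w,(220,181.5))])
show("ptr tw",[(t,(168,403.5)),(w,(220,181.5))])
show("mark",[(s,(281,141.5)),(t,(151,419.5)),(w,(151,126))])
# green blobs
for p in(s,t,w):
    im=p["img"].astype(int);m=((im[...,1]>im[...,0]+60)&(im[...,1]>im[...,2]+60)).astype(np.uint8)
    n,l,st,c=cv2.connectedComponentsWithStats(m)
    print("green",[(st[i].tolist(),np.round(c[i][::-1])) for i in range(1,n) if st[i][4]>20])
    h=cv2.cvtColor(p["img"],cv2.COLOR_BGR2HSV);m=(((h[...,0]<5)|(h[...,0]>174))&(h[...,1]>130)&(h[...,2]>60)).astype(np.uint8)
    n,l,st,c=cv2.connectedComponentsWithStats(m)
    print("red",[(st[i].tolist(),np.round(c[i][::-1])) for i in range(1,n) if st[i][4]>20])
cs=[]
for p,(r,c) in((w,(180,160)),(s,(295,150)),(t,(175,405))):
    cs.append(cv2.resize(p["img"][r-60:r+60,c-40:c+40],None,fx=3.3,fy=4.5 if 0 else 3.3,interpolation=cv2.INTER_CUBIC))
cv2.imwrite("pics/c2.png",np.hstack(cs))
```

```text
ptr [ 0.6786 -0.2269  0.1381] [[-0.5, -0.9], [-2.0, 0.7], [3.4, 4.0]]
ptr tw [ 0.6758 -0.2234  0.1464] [[-2.0, 0.5], [1.3, 4.9]]
mark [ 0.6928 -0.2264  0.254 ] [[0.6, -0.1], [-5.3, -1.4], [-2.0, 16.6]]
green [([121, 291, 21, 20, 188], array([303., 132.]))]
red [([358, 241, 21, 17, 297], array([249., 368.])), ([152, 295, 4, 20, 50], array([305., 153.])), ([0, 356, 24, 32, 504], array([373.,  10.]))]
green [([421, 143, 12, 8, 38], array([145., 425.]))]
red [([401, 165, 4, 17, 43], array([173., 402.])), ([483, 200, 17, 18, 162], array([210., 489.]))]
green [([134, 123, 15, 18, 164], array([133., 141.])), ([101, 139, 21, 23, 252], array([152., 111.]))]
red [([232, 111, 31, 29, 704], array([127., 248.])), ([181, 220, 45, 6, 236], array([223., 202.]))]
```

View pics/c2.png

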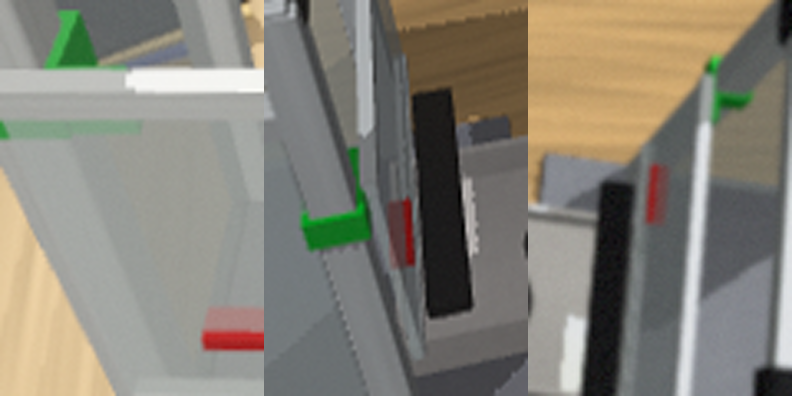

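```bash
cat > cab.py <<'E'
from h import *
from scipy.optimize import least_squares
np.set_printoptions(precision=4,suppress=True)
def cab(q,X):  # cab frame->world ; q=x0,y0,yaw of cab x axis
    u=np.array([np.cos(q[2]),np.sin(q[2]),0]);v=np.array([-u[1],u[0],0])
    return np.array([q[0],q[1],0])+u*X[0]+v*X[1]+np.array([0,0,X[2]])
E
python3 - <<'E'
from cab import *
w=bot.read_camera("wrist");s=bot.read_camera("scene");t=bot.read_camera("top")
obs=[("b",s,(295,170)),("b",t,(204.5,385)),("f",s,(287.5,261.5)),("f",t,(197.5,308.5)),("m",s,(303,207.5)),("m",t,(205,352)),
("p",s,(317,152)),("p",t,(168,403.5)),("p",w,(220,181.5))]
def pt(k,a):
    x0,y0,yaw,d,zb,py=a
    return cab(a,{"b":(-.034,0,zb),"f":(-.085-d,0,.048),"m":(.05-d,0,.018),"p":(-.006,py,zb+.06)}[k])
f=lambda a:np.concatenate([proj(p,pt(k,a))[0]-q for k,p,q in obs]+[[(a[3]-.17)*300]])
r=least_squares(f,[.58,-.21,-1.7,.17,.075,.1],loss="soft_l1");print(r.x);print(f(r.x).reshape(-1)[:-1].reshape(-1,2))
q=r.x
for n,o in(("bot",[(s,(306.3,141.5)),(w,(162,101.5))]),("top",[(s,(297,141.5)),(w,(144,103))])):
    X=tri(o);print(n,X,[np.round(proj(p,X)[0]-z,1).tolist() for p,z in o])
# plane y=+.15 outer face
u=np.array([np.cos(q[2]),np.sin(q[2]),0]);v=np.array([-u[1],u[0],0])
for rc in((306.3,141.5),(297,141.5),(310.8,123.3),(301,121.5)):
    e,d=ray(s,rc);X=e+d*((.15-(e-[q[0],q[1],0])@v)/(d@v));print("outer",rc,X,(X-[q[0],q[1],0])@u)
E
```

```text
[ 0.5761 -0.2152 -1.7346  0.1691  0.082   0.1065]
[[-0.3564 -2.5768]
 [ 0.2722 -0.5164]
 [-0.9581 -1.147 ]
 [-1.9935 -1.3305]
 [ 2.3594 -0.4595]
 [-0.0768 -1.1174]
 [-0.5245 -0.7003]
 [-3.7371  0.9629]
 [ 1.9046  0.1747]]
bot [ 0.7369 -0.2359  0.237 ] [[0.3, 0.7], [-1.3, 0.6]]
top [ 0.7296 -0.2341  0.2556] [[-0.6, -1.1], [2.2, -1.1]]
outer (306.3, 141.5) [ 0.7245 -0.2372  0.225 ] -0.0024102507897799663
outer (297, 141.5) [ 0.7252 -0.2328  0.2489] -0.006877058294733233
outer (310.8, 123.3) [ 0.7193 -0.2686  0.2226] 0.02932790738364144
outer (301, 121.5) [ 0.7197 -0.2661  0.2484] 0.026876776179930742
```

Emit:
move_arm --pt "-0.52 -0.01 0.59 0 0 0 1" --pt "-0.52 -0.01 0.59 0 0 0 1" --pt "-0.52 -0.01 0.59 0 0 0 1" --pt "-0.52 -0.01 0.59 0 0 0 1" --pt "-0.52 -0.01 0.59 0 0 0 1" --pt "-0.52 -0.01 0.59 0 0 0 1" --pt "-0.52 -0.01 0.59 0 0 0 1" --pt "-0.52 -0.01 0.59 0 0 0 1" --pt "0 0 0 0 0 0 1" --pt "0 0 0 0 0 0 1"

```text
time_s: 8.3
tool_pos: [0.6106, 0.0154, 0.1583]
tool_rot: [[-0.077, -0.991, -0.111], [-0.581, 0.135, -0.803], [0.81, 0.003, -0.586]]
wrist_force: [-0.0, 0.3, 1.0]
width: 0.004
finger_force: 0.0
```

Run:
```python
from cab import *
s=bot.read_camera("scene");t=bot.read_camera("top");st=bot.state()
T=np.array(st["tool_pos"])+.178*np.array(st["tool_rot"])[:,2];print(st["tool_pos"],T,st["wrist_force"],st["joints"])
print(proj(s,T),proj(t,T))
a=cv2.resize(s["img"][200:360,110:290],None,fx=2.2,fy=2.2,interpolation=2);b=cv2.resize(t["img"][130:290,290:470],None,fx=2.2,fy=2.2,interpolation=2)
cv2.imwrite("pics/c3.png",np.hstack([a,b]))
```

```text
[0.6116 0.0165 0.1606] [ 0.5924 -0.1262  0.0559] [ 0.6845 -0.2637  0.8005] [ 0.4727  0.6563 -0.5991  0.8198 -1.1416 -1.2885]
[[297.8534 193.4834]] [[203.134  362.9738]]
```

View pics/c3.png

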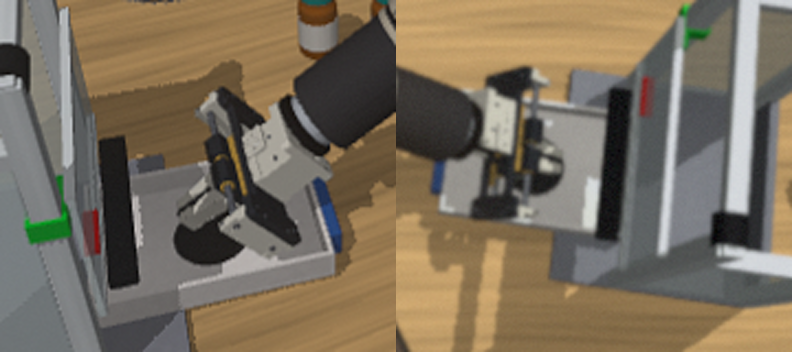

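Scene and top crops: gripper above the tray, projected fingertip at scene (298,193), just in front of the bar and clear of the rim. Go in under the bar.

Emit:
move_arm --pt "0.17 0 0.24 0 0 0 1" --pt "0.17 0 0.24 0 0 0 1" --pt "0.17 0 0.24 0 0 0 1" --pt "0.17 0 0.24 0 0 0 1" --pt "0.17 0 0.24 0 0 0 1" --pt "0 0 0 0 0 0 1" --pt "0 0 0 0 0 0 1"

```text
time_s: 8.98
tool_pos: [0.6025, -0.0439, 0.1587]
tool_rot: [[-0.08, -0.991, -0.11], [-0.582, 0.137, -0.801], [0.809, -0.0, -0.588]]
wrist_force: [-0.1, -0.1, 0.0]
width: 0.004
finger_force: 0.0
```

Run:
```python
from cab import *
w=bot.read_camera("wrist")
for i in range(3):
    st=bot.state();T=np.array(st["tool_pos"])+.178*np.array(st["tool_rot"])[:,2];print(T,st["wrist_force"]);bot.read_camera("wrist")
s=bot.read_camera("scene");print([(d["p"],d["position"]) for d in bot.mark_of("bar_edge",s)[:1]])
```

```text
[ 0.5833 -0.1859  0.054 ] [ 0.2685  0.3036 -0.2888]
[ 0.5836 -0.1854  0.0539] [-0.6237 -0.3684 -0.6767]
[ 0.5838 -0.185   0.0538] [-0.741   0.3865  0.4485]
[(0.79, [296.6, 172.2])]
```

Emit:
move_arm --pt "0.08 0 0.09 0 0 0 1" --pt "0.12 0 -0.09 0 0 0 1" --pt "0.12 0 -0.09 0 0 0 1" --pt "0.12 0 -0.09 0 0 0 1" --pt "0 0 0 0 0 0 1"

```text
time_s: 9.7
tool_pos: [0.6025, -0.0466, 0.1781]
tool_rot: [[-0.08, -0.991, -0.108], [-0.583, 0.135, -0.801], [0.808, -0.001, -0.589]]
wrist_force: [-0.7, 0.6, -1.1]
width: 0.003
finger_force: 0.4
```

Emit:
move_arm --pt "0.12 0 -0.09 0 0 0 1" --pt "0.12 0 -0.09 0 0 0 1" --pt "0.12 0 -0.09 0 0 0 1" --pt "0 0 0 0 0 0 1"

```text
time_s: 10.03
tool_pos: [0.6025, -0.0464, 0.1961]
tool_rot: [[-0.08, -0.991, -0.108], [-0.582, 0.135, -0.802], [0.809, -0.001, -0.588]]
wrist_force: [-0.6, 1.0, -0.8]
width: 0.007
finger_force: 0.6
```

Emit:
move_arm --pt "0.12 0 -0.09 0 0 0 1" --pt "0.12 0 -0.09 0 0 0 1" --pt "0 0 0 0 0 0 1"

```text
time_s: 10.28
tool_pos: [0.6025, -0.0464, 0.2081]
tool_rot: [[-0.08, -0.991, -0.109], [-0.582, 0.135, -0.802], [0.809, -0.001, -0.588]]
wrist_force: [-0.4, 0.7, -1.1]
width: 0.004
finger_force: 0.7
```

```bash
cat > chk.py <<'E'
from cab import *
w=bot.read_camera("wrist");s=bot.read_camera("scene");t=bot.read_camera("top");st=bot.state()
T=np.array(st["tool_pos"])+.178*np.array(st["tool_rot"])[:,2];print(T,st["wrist_force"])
for n in("bar_edge","sash_pointer","mark_center"):
    for k,p in(("s",s),("t",t),("w",w)): print(n,k,[(round(d["p"],2),np.round(d["position"],1).tolist()) for d in bot.mark_of(n,p)[:1]])
for p in(s,t,w):
    h=cv2.cvtColor(p["img"],cv2.COLOR_BGR2HSV);m=(((h[...,0]<5)|(h[...,0]>174))&(h[...,1]>130)&(h[...,2]>60)).astype(np.uint8)
    n,l,q,c=cv2.connectedComponentsWithStats(m);print("red",[(q[i].tolist()) for i in range(1,n) if q[i][4]>20])
E
python3 chk.py
```

```text
[ 0.5831 -0.1891  0.1027] [ 1.1448  0.2186 -1.483 ]
bar_edge s [(0.76, [282.9, 169.3])]
bar_edge t [(0.68, [199.7, 386.2])]
bar_edge w [(0.84, [265.1, 271.8])]
sash_pointer s [(0.8, [308.4, 148.6])]
sash_pointer t [(0.65, [160.4, 408.5])]
sash_pointer w [(0.69, [125.7, 23.3])]
mark_center s [(0.46, [281.7, 143.4])]
mark_center t [(0.46, [152.6, 418.3])]
mark_center w []
red [[358, 241, 21, 17, 297], [149, 285, 4, 21, 51], [0, 354, 24, 34, 537]]
red [[404, 162, 4, 17, 44], [197, 176, 18, 18, 265], [483, 200, 17, 18, 163]]
red [[14, 122, 130, 20, 2312]]
```

```bash
cat > pz.py <<'E'
from cab import *
q=[0.5761,-0.2152,-1.7346]
s=bot.read_camera("scene");t=bot.read_camera("top")
for py in(.1065,.0565):
  for z in(.142,.16,.18,.20,.22,.24):
    X=cab(q,(-.006,py,z));print(py,z,proj(s,X)[0],proj(t,X)[0])
E
python3 pz.py; rm pz.py
```

```text
0.1065 0.142 [316.4838 151.2782] [164.2678 404.4773]
0.1065 0.16 [310.688  149.6411] [162.1356 406.5295]
0.1065 0.18 [304.0627 147.7679] [159.6806 408.8918]
0.1065 0.2 [297.2331 145.8351] [157.1304 411.3451]
0.1065 0.22 [290.1894 143.8396] [154.4792 413.8947]
0.1065 0.24 [282.9211 141.7783] [151.721  416.5463]
0.0565 0.142 [297.9556 150.7181] [181.5942 402.6931]
0.0565 0.16 [292.1815 149.1434] [179.7359 404.7388]
0.0565 0.18 [285.5889 147.3439] [177.5953 407.0945]
0.0565 0.2 [278.8017 145.4895] [175.3704 409.5423]
0.0565 0.22 [271.8111 143.5775] [173.0562 412.0876]
0.0565 0.24 [264.6073 141.6052] [170.6473 414.7362]
```

Emit:
move_arm --pt "0.12 0 -0.09 0 0 0 1" --pt "0.12 0 -0.09 0 0 0 1" --pt "0.12 0 -0.09 0 0 0 1" --pt "0.12 0 -0.09 0 0 0 1" --pt "0.12 0 -0.09 0 0 0 1" --pt "0.12 0 -0.09 0 0 0 1" --pt "0.12 0 -0.09 0 0 0 1" --pt "0.12 0 -0.09 0 0 0 1" --pt "0.12 0 -0.09 0 0 0 1" --pt "0 0 0 0 0 0 1"

```text
time_s: 11.82
tool_pos: [0.6026, -0.0455, 0.2624]
tool_rot: [[-0.08, -0.991, -0.108], [-0.582, 0.135, -0.802], [0.809, -0.001, -0.588]]
wrist_force: [-0.7, 1.5, -0.6]
width: 0.005
finger_force: 0.6
```

```bash
cat >> chk.py <<'E'
a=cv2.resize(s["img"][230:350,110:200],None,fx=4.4,fy=4.4,interpolation=2);b=cv2.resize(t["img"][110:230,370:460],None,fx=4.4,fy=4.4,interpolation=2)
cv2.imwrite("pics/c4.png",np.hstack([a,b]))
E
python3 chk.py
```

```text
[ 0.5832 -0.1883  0.1568] [ 0.0265  1.1793 -0.9448]
bar_edge s [(0.62, [267.4, 162.2])]
bar_edge t [(0.68, [254.5, 201.3])]
bar_edge w [(0.58, [264.7, 275.3])]
sash_pointer s [(0.57, [287.4, 141.6])]
sash_pointer t [(0.94, [154.5, 415.7])]
sash_pointer w [(0.77, [127.3, 29.7])]
mark_center s [(0.48, [280.7, 142.3])]
mark_center t []
mark_center w [(0.3, [327.6, 276.3])]
red [[358, 241, 21, 17, 299], [144, 267, 4, 20, 51], [0, 353, 24, 35, 541]]
red [[411, 154, 4, 19, 53], [197, 176, 18, 18, 263], [482, 200, 18, 18, 155]]
red [[15, 121, 130, 21, 2278]]
```

View pics/c4.png

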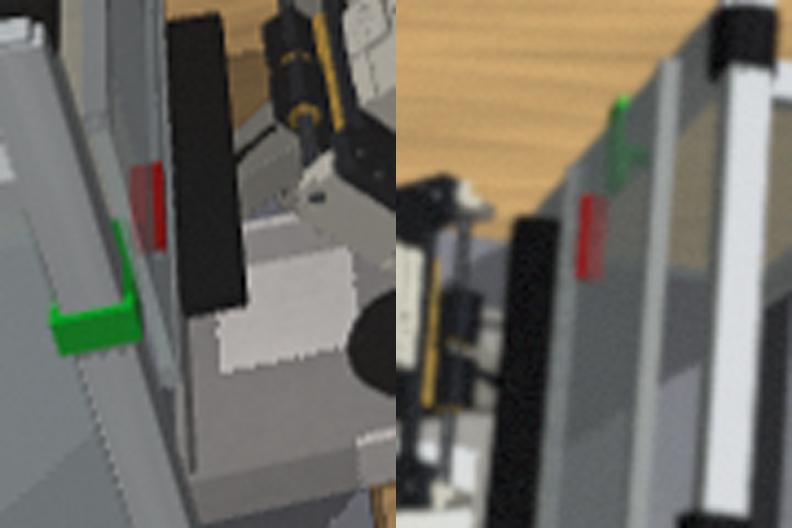

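Crops: red pointer at scene rows 267–287, green clip's inner end at about (284,138). A dozen mm or more still to go. Lift 13 mm, let go downward, back off.

Emit:
move_arm --pt "0.13 0 -0.1 0 0 0 1" --pt "0.13 0 -0.1 0 0 0 1" --pt "0 0 0 0 0 0 1" --pt "-0.12 0 0.09 0 0 0 1" --pt "-0.24 0 0.18 0 0 0 1" --pt "-0.24 0 0.18 0 0 0 1" --pt "-0.3 0 -0.42 0 0 0 1" --pt "-0.3 0 -0.42 0 0 0 1" --pt "-0.3 0 -0.42 0 0 0 1" --pt "-0.3 0 -0.42 0 0 0 1" --pt "-0.3 0 -0.42 0 0 0 1"

```text
time_s: 13.33
tool_pos: [0.6163, 0.0572, 0.2433]
tool_rot: [[-0.078, -0.991, -0.11], [-0.581, 0.135, -0.802], [0.81, 0.001, -0.586]]
wrist_force: [-0.6, -0.2, -1.1]
width: 0.006
finger_force: 0.0
```

Emit:
move_arm --pt "0 0 -0.9 0 0.8 0 1" --pt "0.5 0 -0.6 0 0.8 0 1" --pt "0.5 0 -0.6 0 0.8 0 1" --pt "0.5 0 0 0 0.8 0 1" --pt "0 0 0 0 0 0 1" --pt "0 0 0 0 0 0 1"

```text
time_s: 13.83
tool_pos: [0.6223, 0.1006, 0.3414]
tool_rot: [[-0.038, -0.991, -0.129], [-0.286, 0.134, -0.949], [0.958, 0.001, -0.288]]
wrist_force: [0.1, 0.0, -0.0]
width: 0.004
finger_force: 0.0
```

```bash
python3 chk.py
python3 - <<'E'
from cab import *
w=bot.read_camera("wrist");print(w["eye"]);cv2.imwrite("pics/w2.png",w["img"])
E
```

```text
[ 0.5992 -0.0685  0.29  ] [-0.4548  0.5405 -0.3786]
bar_edge s [(0.97, [263.8, 161.9])]
bar_edge t [(0.77, [196.4, 394.7])]
bar_edge w [(0.73, [268.8, 274.1])]
sash_pointer s [(0.89, [284.3, 139.8])]
sash_pointer t [(0.74, [155.3, 416.1])]
sash_pointer w [(0.56, [200.4, 167.7])]
mark_center s [(0.58, [281.0, 141.6])]
mark_center t []
mark_center w []
red [[358, 240, 21, 18, 308], [143, 263, 4, 19, 52], [0, 352, 24, 36, 538]]
red [[413, 153, 4, 19, 50], [208, 178, 7, 16, 78], [483, 200, 16, 18, 157]]
red [[167, 198, 53, 7, 371]]
[0.6173 0.0594 0.4109]
```

View pics/w2.png

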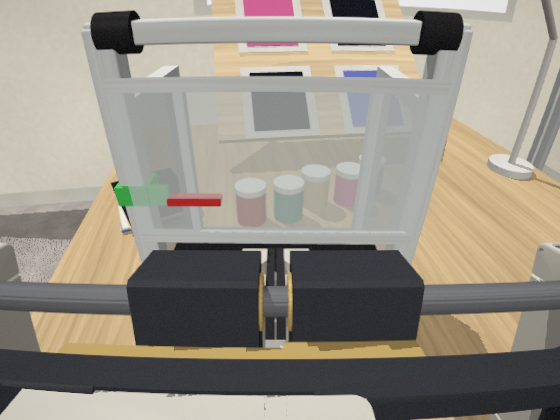

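Wrist picture: pointer at (201,168–220), green clip at rows 184–206, cols 117–168. The view is from above, so I lower the camera to pointer height for a true comparison.

Emit:
move_arm --pt "-0.77 0 0.23 0 0 0 1" --pt "-0.77 0 0.23 0 0 0 1" --pt "-0.77 0 0.23 0 0 0 1" --pt "-0.77 0 0.23 0 0 0 1" --pt "-0.77 0 0.23 0 0 0 1" --pt "0 0 0 0 0 0 1" --pt "0 0 0 0 0 0 1"

```text
time_s: 15.07
tool_pos: [0.6223, 0.1011, 0.1811]
tool_rot: [[-0.036, -0.991, -0.13], [-0.284, 0.135, -0.949], [0.958, 0.003, -0.286]]
wrist_force: [0.6, 0.6, 0.3]
width: 0.005
finger_force: 0.0
```

Run:
```python
from cab import *
w=bot.read_camera("wrist");print(w["eye"]);st=bot.state();print(st["tool_pos"],st["wrist_force"])
h=cv2.cvtColor(w["img"],cv2.COLOR_BGR2HSV)
for nm,m in(("red",((h[...,0]<5)|(h[...,0]>174))&(h[...,1]>100)),("green",(abs(h[...,0].astype(int)-60)<14)&(h[...,1]>60))):
    n,l,q,c=cv2.connectedComponentsWithStats(m.astype(np.uint8));print(nm,[(q[i].tolist()) for i in range(1,n) if q[i][4]>25])
cv2.imwrite("pics/w3.png",cv2.resize(w["img"][40:190,60:260],None,fx=4,fy=4,interpolation=2))
q=[0.5761,-0.2152,-1.7346]
for x in(-.006,.007):
  for z in(.23,.24,.25): print(x,z,proj(w,cab(q,(x,.1065,z)))[0])
```

```text
[0.6175 0.06   0.2495]
[0.6228 0.1014 0.1826] [-0.561  -0.4622  1.149 ]
red [[131, 2, 72, 11, 658], [230, 114, 34, 24, 709]]
green [[66, 0, 25, 26, 490]]
-0.006 0.23 [ 27.9125 135.8507]
-0.006 0.24 [ 13.2478 133.5165]
-0.006 0.25 [ -1.8058 131.1822]
0.007 0.23 [ 26.3704 142.2135]
0.007 0.24 [ 12.3045 140.0798]
0.007 0.25 [ -2.1196 137.9451]
```

View pics/w3.png

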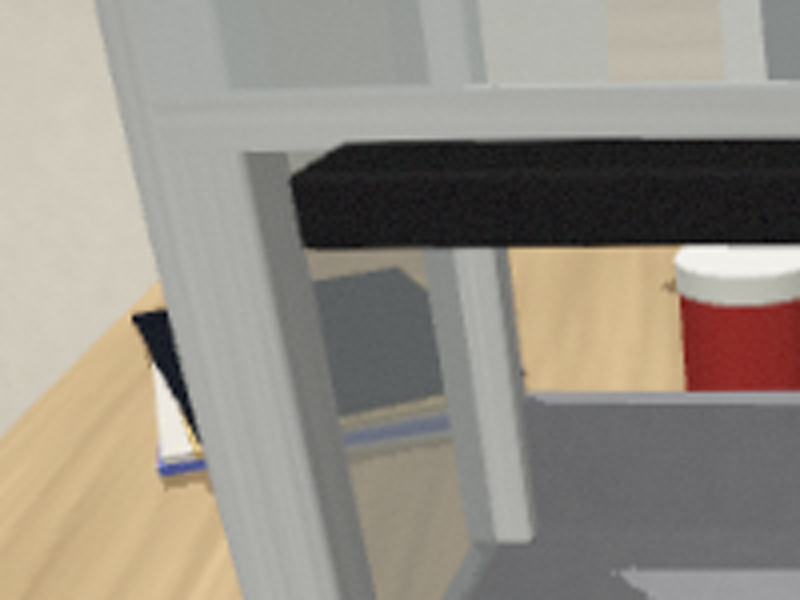

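Near view: pointer at rows 2–12 (its centre about 7), clip's lower edge at row 25 and partly cut off at the top, so they look about level. I raise a little for a full numeric check.

Emit:
move_arm --pt "0.6 0 -0.3 0 0 0 0" --pt "0.3 0 -0.1 0 0 0 -1" --pt "0 0 0 0 0 0 -1" --pt "0 0 0 0 0 0 -1"

```text
time_s: 15.45
tool_pos: [0.6234, 0.1063, 0.224]
tool_rot: [[-0.043, -0.991, -0.127], [-0.289, 0.134, -0.948], [0.956, -0.004, -0.292]]
wrist_force: [-0.4, -0.8, -0.2]
width: 0.246
finger_force: 0.0
```

Run:
```python
from cab import *
w=bot.read_camera("wrist");print(w["eye"])
h=cv2.cvtColor(w["img"],cv2.COLOR_BGR2HSV)
for nm,m in(("red",((h[...,0]<5)|(h[...,0]>174))&(h[...,1]>100)),("green",(abs(h[...,0].astype(int)-60)<14)&(h[...,1]>40))):
    m=m.astype(np.uint8);n,l,q,c=cv2.connectedComponentsWithStats(m);print(nm,[(q[i].tolist()) for i in range(1,n) if q[i][4]>25])
    if nm=="green":
        for k in range(60,150,6):
            r=np.where(m[:140,k])[0]; print(k,(r.min(),r.max(),len(r)) if len(r) else None,w["img"][r.max(),k] if len(r) else "")
q=[0.5761,-0.2152,-1.7346]
for x in(-.006,.007):
  for z in(.23,.24,.25): print(x,z,proj(w,cab(q,(x,.1065,z)))[0])
```

```text
[0.6181 0.0648 0.2921]
red [[144, 61, 66, 11, 590], [234, 152, 31, 9, 272]]
green [[82, 47, 67, 33, 1540]]
60 None 
66 None 
72 None 
78 None 
84 (np.int64(54), np.int64(64), 11) [149 182 162]
90 (np.int64(53), np.int64(79), 27) [ 92 162  88]
96 (np.int64(53), np.int64(79), 27) [ 91 153  84]
102 (np.int64(54), np.int64(79), 26) [118 157 115]
108 (np.int64(54), np.int64(77), 24) [143 167 138]
114 (np.int64(53), np.int64(77), 25) [144 167 139]
120 (np.int64(52), np.int64(77), 25) [142 166 137]
126 (np.int64(49), np.int64(75), 25) [141 164 137]
132 (np.int64(47), np.int64(76), 27) [142 168 138]
138 (np.int64(52), np.int64(76), 25) [142 167 138]
144 (np.int64(51), np.int64(76), 16) [144 168 139]
-0.006 0.23 [ 82.9602 147.8919]
-0.006 0.24 [ 70.1968 145.6286]
-0.006 0.25 [ 57.0345 143.3305]
0.007 0.23 [ 79.3003 153.2503]
0.007 0.24 [ 66.9824 151.1707]
0.007 0.25 [ 54.297  149.0607]
```

Clip rows 51–76 near the pointer (centre about 64), pointer rows 61–72 (centre about 66). With the clip about 13 mm deeper and seen from 50 mm above, that is level within 2 mm. Sash done, so on to the jar.

Emit:
move_arm --pt "0.72 0 -0.22 0 0 0 -1" --pt "0.72 0 -0.22 0 0 0 -1" --pt "0.72 0 -0.22 0 0 0 -1" --pt "0.72 0 -0.22 0 0 0 -1" --pt "0.72 0 -0.22 0 0 0 -1" --pt "0 0 0 0 -1 0 -1" --pt "0 0 0 0 -1 0 -1" --pt "0 0 0 0 -1 0 -1" --pt "0 0 0 0 -1 0 -1" --pt "0 0 0 0 -1 0 -1" --pt "0 0 0 0 -1 0 -1" --pt "0 0 0 0 -1 0 -1"

```text
time_s: 16.5
tool_pos: [0.6229, 0.1066, 0.3719]
tool_rot: [[-0.116, -0.991, -0.068], [-0.85, 0.134, -0.509], [0.513, -0.001, -0.858]]
wrist_force: [0.1, -0.5, 0.4]
width: 0.995
finger_force: 0.0
```

Emit:
move_arm --pt "0 0 0 0 -1 0 -1" --pt "0 0 0 0 -1 0 -1" --pt "0 0 0 0 -1 0 -1" --pt "0 0 0 0 -1 0 -1" --pt "0 0 0 0 -1 0 -1" --pt "0 0 0 0 0 -1 -1" --pt "0 0 0 0 0 -1 -1" --pt "0 0 0 0 0 -1 -1" --pt "0 0 0 0 0 -1 -1" --pt "0 0 0 0 0 0 -1"

```text
time_s: 17.33
tool_pos: [0.6229, 0.1063, 0.3717]
tool_rot: [[0.284, -0.959, -0.003], [-0.959, -0.284, -0.021], [0.019, 0.009, -1.0]]
wrist_force: [0.2, -0.6, -0.5]
width: 1.0
finger_force: 0.0
```

Run:
```python
from cab import *
st=bot.state();R=np.array(st["tool_rot"]);print(st["tool_pos"],R,st["joints"])
print(R.T@(np.array([.45,.339,.37])-st["tool_pos"])/.04)
```

```text
[0.6229 0.1063 0.3717] [[ 0.2841 -0.9588 -0.0029]
 [-0.9586 -0.284  -0.0206]
 [ 0.0189  0.0087 -0.9998]] [ 0.483   0.3126 -0.1405  0.0187 -1.13   -0.203 ]
[-6.8063  2.4902 -0.0658]
```

Emit:
move_arm --pt "-0.85 0.31 0 0 -0.2 0 -1" --pt "-0.85 0.31 0 0 0 0 -1" --pt "-0.85 0.31 0 0 0 0 -1" --pt "-0.85 0.31 0 0 0 0 -1" --pt "-0.85 0.31 0 0 0 0 -1" --pt "-0.85 0.31 0 0 0 0 -1" --pt "-0.85 0.31 0 0 0 0 -1" --pt "-0.85 0.31 0 0 0 0 -1" --pt "0 0 0 0 0 -1 -1" --pt "0 0 0 0 0 -1 -1" --pt "0 0 0 0 0 -1 -1" --pt "0 0 0 0 0 -1 -1"

```text
time_s: 18.33
tool_pos: [0.4513, 0.3401, 0.3723]
tool_rot: [[0.648, -0.762, -0.009], [-0.762, -0.648, -0.001], [-0.005, 0.007, -1.0]]
wrist_force: [0.5, -0.8, -0.2]
width: 0.999
finger_force: 0.0
```

Emit:
move_arm --pt "0 0 0 0 0 -1 -1" --pt "0 0 0 0 0 -1 -1" --pt "0 0 0 0 0 -1 -1" --pt "0 0 0 0 0 -1 -1" --pt "0 0 0 0 0 -1 -1" --pt "0 0 0 0 0 -1 -1" --pt "0 0 0 0 0 -1 -1" --pt "0 0 0 0 0 -1 -1" --pt "0 0 0 0 0 -1 -1" --pt "0 0 0 0 0 -1 -1" --pt "0 0 0 0 0 -1 -1" --pt "0 0 0 0 0 -1 -1"

```text
time_s: 19.33
tool_pos: [0.4516, 0.3397, 0.3722]
tool_rot: [[0.925, 0.38, -0.009], [0.38, -0.925, -0.001], [-0.008, -0.003, -1.0]]
wrist_force: [0.5, 0.8, 0.6]
width: 1.0
finger_force: 0.0
```

Emit:
move_arm --pt "0 0 0 0 0 -1 -1" --pt "0 0 0 0 0 -1 -1" --pt "0 0 0 0 0 -1 -1" --pt "0 0 0 0 0 -1 -1" --pt "0 0 0 0 0 -1 -1" --pt "0 0 0 0 0 -1 -1" --pt "0 0 0 0 0 -1 -1" --pt "0 0 0 0 0 -1 -1" --pt "0 0 0 0 0 -1 -1" --pt "0 0 0 0 0 -0.2 -1" --pt "0 0 0 0 0 0 -1"

```text
time_s: 20.25
tool_pos: [0.4517, 0.3397, 0.3722]
tool_rot: [[0.221, 0.975, -0.009], [0.975, -0.221, -0.001], [-0.003, -0.008, -1.0]]
wrist_force: [-0.0, -0.4, 0.4]
width: 0.998
finger_force: 0.0
```

```bash
cat > jar.py <<'E'
from cab import *
w=bot.read_camera("wrist");s=bot.read_camera("scene");st=bot.state();R=np.array(st["tool_rot"]);P=np.array(st["tool_pos"]);print(P,R,st["joints"])
t=bot.read_camera("top")
for k,p in(("w",w),("s",s),("t",t)):
    for d in bot.mark_of("jar_center",p)[:5]: print(k,round(d["p"],2),np.round(d["position"]),atz(p,d["position"],.055))
h=cv2.cvtColor(w["img"],cv2.COLOR_BGR2HSV)
m=((abs(h[...,0].astype(int)-88)<12)&(h[...,1]>100)).astype(np.uint8)
n,l,q,c=cv2.connectedComponentsWithStats(m)
for i in range(1,n):
    if q[i][4]>100: print("teal",q[i],atz(w,c[i][::-1],.11))
cv2.imwrite("pics/j.png",w["img"])
E
python3 jar.py
```

```text
[0.4517 0.3398 0.3722] [[ 0.2217  0.9751 -0.0087]
 [ 0.9751 -0.2217 -0.0006]
 [-0.0025 -0.0084 -1.    ]] [ 0.9885  0.2057 -0.2747 -0.0078 -1.0958  1.9332]
s 0.85 [207. 287.] [0.3532 0.2343 0.055 ]
s 0.81 [259. 313.] [0.5915 0.1974 0.055 ]
s 0.74 [215. 329.] [0.4389 0.3344 0.055 ]
s 0.74 [209. 253.] [0.3223 0.1347 0.055 ]
s 0.38 [274. 364.] [0.6921 0.2922 0.055 ]
t 0.96 [200. 252.] [0.6012 0.1976 0.055 ]
t 0.91 [305. 271.] [0.3029 0.1412 0.055 ]
t 0.86 [286. 235.] [0.3538 0.2412 0.055 ]
t 0.58 [254. 203.] [0.4443 0.3362 0.055 ]
teal [ 234  183   65   66 3341] [0.4435 0.3393 0.11  ]
teal [ 171  319   57   41 1896] [0.3618 0.2422 0.11  ]
```

Wrist lid blob (216,266) gives the jar at about (0.444, 0.337), agreeing with the top and scene views.

Emit:
move_arm --pt "-0.11 -0.15 0.5 0 0 0 -1" --pt "0 0 0.6 0 0 0 -1" --pt "0 0 0.6 0 0 0 -1" --pt "0 0 0.6 0 0 0 -1" --pt "0 0 0.5 0 0 0 -1" --pt "0 0 0.4 0 0 0 -1" --pt "0 0 0.3 0 0 0 -1" --pt "0 0 0 0 0 0 -1"

```text
time_s: 21.22
tool_pos: [0.4432, 0.3361, 0.2297]
tool_rot: [[0.219, 0.976, -0.011], [0.976, -0.219, -0.004], [-0.007, -0.01, -1.0]]
wrist_force: [-0.3, -0.6, 0.3]
width: 0.999
finger_force: 0.0
```

Emit:
move_arm --pt "0 0 0 0 0 0 0" --pt "0 0 0 0 0 0 1" --pt "0 0 0 0 0 0 1" --pt "0 0 0 0 0 0 1" --pt "0 0 0 0 0 0 1" --pt "0 0 0 0 0 0 1" --pt "0 0 0 0 0 0 1" --pt "0 0 0 0 0 0 1" --grip_force 20

```text
time_s: 21.88
tool_pos: [0.4438, 0.3371, 0.2329]
tool_rot: [[0.217, 0.976, -0.008], [0.976, -0.217, 0.0], [-0.002, -0.008, -1.0]]
wrist_force: [-2.0, 0.0, 6.0]
width: 0.628
finger_force: 20.0
```

Emit:
move_arm --pt "0 0 -0.2 0 0 0 1" --pt "0 0 -0.5 0 0 0 1" --pt "0 0 -0.6 0 0 0 1" --pt "0 0 -0.6 0 0 0 1" --pt "0 0 -0.4 0 0 0 1" --pt "-0.3 0.19 -0.2 0 0 0 1" --pt "-0.5 0.31 0 0 0 0 1" --pt "-0.5 0.31 0 0 0 0 1" --pt "-0.5 0.31 0 0 0 0 1" --pt "-0.5 0.31 0 0 0 0 1" --pt "-0.5 0.31 0 0 0 0 1" --pt "-0.5 0.31 0 0 0 0 1"

```text
time_s: 22.88
tool_pos: [0.4958, 0.1884, 0.3315]
tool_rot: [[0.218, 0.976, -0.01], [0.976, -0.218, -0.001], [-0.003, -0.009, -1.0]]
wrist_force: [-0.4, 0.9, -2.5]
width: 0.637
finger_force: 20.0
```

Emit:
move_arm --pt "-0.5 0.31 0 0 0 0 1" --pt "-0.5 0.31 0 0 0 0 1" --pt "-0.5 0.31 0 0 0 0 1" --pt "-0.5 0.31 0 0 0 0 1" --pt "-0.5 0.31 0 0 0 0 1" --pt "-0.5 0.31 0 0 0 0 1" --pt "-0.5 0.31 0 0 0 0 1" --pt "-0.5 0.31 0 0 0 0 1" --pt "-0.5 0.31 0 0 0 0 1" --pt "-0.3 0.2 0 0 0 0 1" --pt "0 0 0 0 0 0 1" --pt "0 0 0 0 0 0 1"

```text
time_s: 23.88
tool_pos: [0.5706, -0.0243, 0.3307]
tool_rot: [[0.219, 0.976, -0.01], [0.976, -0.22, -0.001], [-0.003, -0.01, -1.0]]
wrist_force: [0.6, 0.1, -3.0]
width: 0.632
finger_force: 20.0
```

Run:
```python
from cab import *
s=bot.read_camera("scene");t=bot.read_camera("top");w=bot.read_camera("wrist");st=bot.state();R=np.array(st["tool_rot"]);P=np.array(st["tool_pos"]);print(P,R,st["joints"],st["width"],st["wrist_force"])
for k,p in(("s",s),("t",t),("w",w)):
    for d in bot.mark_of("mat_center",p)[:2]: print(k,"mat",round(d["p"],2),atz(p,d["position"],.018))
    for d in bot.mark_of("tray_front",p)[:1]: print(k,"tf",round(d["p"],2),atz(p,d["position"],.048))
    for d in bot.mark_of("sash_pointer",p)[:1]: print(k,"ptr",round(d["p"],2),d["position"])
print(R.T@(np.array([.597,-.0975,P[2]])-P)/.04)
```

```text
[ 0.5706 -0.0229  0.3312] [[ 0.217   0.9761 -0.0093]
 [ 0.9762 -0.217  -0.0006]
 [-0.0026 -0.0089 -1.    ]] [ 0.3017  0.2514 -0.3179 -0.0026 -1.0105  2.6225] 0.6288209139388609 [ 0.4183  0.3463 -2.7697]
s mat 0.66 [ 0.5845 -0.1003  0.018 ]
s tf 0.86 [0.633  0.0256 0.048 ]
s ptr 0.74 [273.6, 364.4]
t mat 0.88 [ 0.6015 -0.0964  0.018 ]
t tf 0.94 [0.6058 0.0409 0.048 ]
t ptr 0.8 [155.5, 417.0]
w tf 0.63 [0.6157 0.0286 0.048 ]
[-1.6786  1.0484 -0.005 ]
```

Emit:
move_arm --pt "-0.42 0.26 0 0 0 0 1" --pt "-0.42 0.26 0 0 0 0 1" --pt "-0.42 0.27 0 0 0 0 1" --pt "-0.42 0.28 0 0 0 0 1" --pt "0 0 0 0 0 0 1" --pt "0 0 0.4 0 0 0 1" --pt "0 0 0.4 0 0 0 1" --pt "0 0 0.4 0 0 0 1" --pt "0 0 0.3 0 0 0 1" --pt "0 0 0.2 0 0 0 1" --pt "0 0 0.1 0 0 0 1" --pt "0 0 0 0 0 0 1"

```text
time_s: 25.48
tool_pos: [0.5974, -0.0979, 0.2585]
tool_rot: [[0.217, 0.976, -0.01], [0.976, -0.217, -0.001], [-0.003, -0.01, -1.0]]
wrist_force: [-0.6, -0.4, -2.3]
width: 0.632
finger_force: 20.0
```

Run:
```python
from cab import *
s=bot.read_camera("scene");t=bot.read_camera("top")
st=bot.state();print(st["tool_pos"],st["wrist_force"])
for k,p in(("s",s),("t",t)):
    for n in("jar_center","mat_center"):print(k,n,[(round(d["p"],2),np.round(d["position"]).tolist(),np.round(atz(p,d["position"],.075 if n[0]=="j" else .018),3).tolist()) for d in bot.mark_of(n,p)[:5]])
```

```text
[ 0.5979 -0.098   0.2598] [ 0.2767 -0.3361 -2.3277]
s jar_center [(0.89, [287.0, 206.0], [0.589, -0.092, 0.075]), (0.82, [207.0, 284.0], [0.373, 0.215, 0.075]), (0.64, [209.0, 257.0], [0.352, 0.136, 0.075])]
s mat_center [(0.94, [303.0, 208.0], [0.589, -0.093, 0.018]), (0.4, [321.0, 160.0], [0.596, -0.213, 0.018])]
t jar_center [(0.67, [202.0, 252.0], [0.591, 0.196, 0.075]), (0.58, [305.0, 270.0], [0.304, 0.144, 0.075]), (0.53, [197.0, 354.0], [0.607, -0.097, 0.075])]
t mat_center [(0.6, [202.0, 352.0], [0.604, -0.101, 0.018])]
```

Emit:
move_arm --pt "0 0 0.1 0 0 0 1" --pt "0 0 0.05 0 0 0 1" --pt "0 0 0.05 0 0 0 1" --pt "0 0 0 0 0 0 1"

```text
time_s: 26.12
tool_pos: [0.5975, -0.0981, 0.2511]
tool_rot: [[0.217, 0.976, -0.009], [0.976, -0.217, -0.001], [-0.003, -0.009, -1.0]]
wrist_force: [0.6, -0.4, -2.3]
width: 0.633
finger_force: 20.0
```

Emit:
move_arm --pt "0 0 0.05 0 0 0 1" --pt "0 0 0.03 0 0 0 1" --pt "0 0 0 0 0 0 1"

```text
time_s: 26.37
tool_pos: [0.5975, -0.0981, 0.2507]
tool_rot: [[0.216, 0.976, -0.008], [0.976, -0.216, -0.001], [-0.003, -0.007, -1.0]]
wrist_force: [-8.5, 2.9, 21.3]
width: 0.634
finger_force: 20.0
```

Emit:
move_arm --pt "0 0 -0.04 0 0 0 1" --pt "0 0 0 0 0 0 0.4" --pt "0 0 0 0 0 0 0" --pt "0 0 0 0 0 0 -1" --pt "0 0 0 0 0 0 -1" --pt "0 0 0 0 0 0 -1" --pt "0 0 0 0 0 0 -1" --pt "0 0 0 0 0 0 -1" --pt "0 0 0 0 0 0 -1"

```text
time_s: 27.12
tool_pos: [0.5975, -0.0981, 0.2494]
tool_rot: [[0.217, 0.976, -0.009], [0.976, -0.217, -0.001], [-0.003, -0.009, -1.0]]
wrist_force: [-0.0, 0.6, 1.0]
width: 0.98
finger_force: 0.0
```

Run:
```python
from cab import *
s=bot.read_camera("scene");t=bot.read_camera("top")
st=bot.state();print(st["tool_pos"],st["wrist_force"],st["width"],st["finger_force"])
for k,p in(("s",s),("t",t)):
    for n in("jar_center","mat_center","tray_front"):print(k,n,[(round(d["p"],2),np.round(d["position"]).tolist(),np.round(atz(p,d["position"],{"j":.075,"m":.018,"t":.048}[n[0]]),3).tolist()) for d in bot.mark_of(n,p)[:4]])
```

```text
[ 0.5975 -0.0981  0.2495] [-0.6793 -0.4984  0.3552] 0.9959385249156835 0.0
s jar_center [(0.83, [211.0, 255.0], [0.356, 0.128, 0.075]), (0.69, [262.0, 316.0], [0.622, 0.188, 0.075]), (0.68, [291.0, 206.0], [0.601, -0.097, 0.075]), (0.64, [208.0, 288.0], [0.381, 0.222, 0.075])]
s mat_center [(0.79, [304.0, 206.0], [0.591, -0.098, 0.018])]
s tray_front [(0.89, [288.0, 262.0], [0.624, 0.036, 0.048])]
t jar_center [(0.8, [302.0, 270.0], [0.311, 0.143, 0.075]), (0.76, [198.0, 253.0], [0.604, 0.194, 0.075]), (0.57, [286.0, 236.0], [0.354, 0.239, 0.075]), (0.43, [196.0, 351.0], [0.61, -0.089, 0.075])]
t mat_center [(0.82, [204.0, 350.0], [0.598, -0.095, 0.018])]
t tray_front []
```

Jar released and upright on the mat: net gives jar (0.601,-0.097), mat (0.595,-0.097). Retreat up and go to the tray front.

Emit:
move_arm --pt "0 0 -0.15 0 0 0 -1" --pt "0 0 -0.3 0 0 0 -1" --pt "0 0 -0.5 0 0 0 -1" --pt "0 0 -0.7 0 0 0 -1" --pt "0 0 -0.7 0 0 0 -1" --pt "0 0 0 0 0 0 -1"

```text
time_s: 28.02
tool_pos: [0.5999, -0.0982, 0.3503]
tool_rot: [[0.216, 0.976, 0.001], [0.976, -0.216, -0.001], [-0.001, 0.001, -1.0]]
wrist_force: [0.1, 0.4, 1.7]
width: 0.998
finger_force: 0.0
```

Emit:
move_arm --pt "0.675 -0.06 0 0 0 0 1" --pt "0.675 -0.06 0 0 0 0 1" --pt "0.675 -0.06 0 0 0 0 1" --pt "0.675 -0.06 0 0 0 0 1" --pt "0.675 -0.06 0 0 0 0 1" --pt "0.675 -0.05 0 0 0 0 1" --pt "0 0 0.4 0 0 -0.5 1" --pt "0 0 0.6 0 0 0 1" --pt "0 0 0.7 0 0 0 1" --pt "0 0 0.7 0 0 0 1" --pt "0 0 0 0 0 0 1" --pt "0 0 0 0 0 0 1"

```text
time_s: 29.02
tool_pos: [0.6188, 0.0629, 0.2467]
tool_rot: [[0.166, 0.986, -0.011], [0.986, -0.166, -0.002], [-0.004, -0.011, -1.0]]
wrist_force: [-0.2, 0.2, 0.8]
width: 0.146
finger_force: 0.0
```

Run:
```python
from cab import *
s=bot.read_camera("scene");t=bot.read_camera("top");w=bot.read_camera("wrist")
st=bot.state();print(st["tool_pos"],st["tool_rot"],st["wrist_force"],st["width"],st["joints"])
for k,p in(("s",s),("t",t),("w",w)):
    for n in("tray_front",):print(k,n,[(round(d["p"],2),np.round(d["position"]).tolist(),np.round(atz(p,d["position"],{"j":.075,"m":.018,"t":.048}[n[0]]),3).tolist()) for d in bot.mark_of(n,p)[:2]])
    h=cv2.cvtColor(p["img"],cv2.COLOR_BGR2HSV);m=((abs(h[...,0].astype(int)-110)<10)&(h[...,1]>150)&(h[...,2]>60)).astype(np.uint8)
    n,l,q,c=cv2.connectedComponentsWithStats(m);print("blue",[(q[i].tolist()) for i in range(1,n) if q[i][4]>25])
```

```text
[0.6199 0.0633 0.2495] [[ 0.1655  0.9862 -0.0057]
 [ 0.9862 -0.1655  0.0001]
 [-0.0009 -0.0057 -1.    ]] [0.1249 0.4772 0.4414] 0.03394713496891112 [ 0.4138  0.4123 -0.2917 -0.0031 -0.872   2.5635]
s tray_front [(0.77, [286.0, 262.0], [0.616, 0.039, 0.048])]
blue [[134, 81, 46, 41, 1030], [250, 272, 15, 37, 151]]
t tray_front [(0.82, [198.0, 309.0], [0.609, 0.03, 0.048])]
blue [[523, 297, 13, 16, 67]]
w tray_front [(0.78, [299.0, 280.0], [0.616, 0.028, 0.048])]
blue [[270, 272, 11, 13, 98]]
```

Emit:
move_arm --pt "0 0 0.5 0 0 0 1" --pt "0 0 0.53 0 0 0 1" --pt "-0.15 0 0 0 0 0 1" --pt "-0.12 0 0 0 0 0 1" --pt "-0.1 0 0 0 0 0 1" --pt "-0.1 0 0 0 0 0 1" --pt "-0.1 0 0 0 0 0 1" --pt "-0.12 0 0 0 0 0 1" --pt "-0.14 0 0 0 0 0 1" --pt "-0.15 0 0 0 0 0 1" --pt "-0.15 0 0 0 0 0 1" --pt "-0.15 0 0 0 0 0 1"

```text
time_s: 30.32
tool_pos: [0.6105, 0.0121, 0.2066]
tool_rot: [[0.166, 0.986, -0.007], [0.986, -0.166, -0.0], [-0.002, -0.007, -1.0]]
wrist_force: [2.1, 3.6, 2.6]
width: 0.009
finger_force: 1.7
```

```bash
cat > st.py <<'E'
from cab import *
s=bot.read_camera("scene");t=bot.read_camera("top")
st=bot.state();print(st["tool_pos"],st["wrist_force"])
for k,p in(("s",s),("t",t)):
    for n in("tray_front","jar_center","mat_center"):print(k,n,[(round(d["p"],2),np.round(d["position"]).tolist(),np.round(atz(p,d["position"],{"j":.075,"m":.018,"t":.048}[n[0]]),3).tolist()) for d in bot.mark_of(n,p)[:5]])
E
python3 st.py
```

```text
[0.6094 0.0112 0.2059] [-0.4972  0.5283  0.7205]
s tray_front [(0.87, [290.0, 246.0], [0.612, -0.0, 0.048])]
s jar_center [(0.77, [291.0, 193.0], [0.589, -0.123, 0.075]), (0.77, [208.0, 287.0], [0.383, 0.22, 0.075]), (0.64, [262.0, 317.0], [0.623, 0.191, 0.075])]
s mat_center [(0.77, [309.0, 196.0], [0.594, -0.125, 0.018])]
t tray_front [(0.66, [199.0, 318.0], [0.606, 0.002, 0.048]), (0.48, [196.0, 365.0], [0.615, -0.135, 0.048])]
t jar_center [(0.72, [199.0, 364.0], [0.601, -0.126, 0.075]), (0.66, [194.0, 392.0], [0.616, -0.206, 0.075])]
t mat_center [(0.6, [202.0, 362.0], [0.604, -0.133, 0.018])]
```

Emit:
move_arm --pt "-0.06 0 0 0 0 0 1" --pt "-0.12 0 0 0 0 0 1" --pt "-0.18 0 0 0 0 0 1" --pt "-0.25 0 0 0 0 0 1" --pt "-0.28 0 0 0 0 0 1" --pt "-0.28 0 0 0 0 0 1" --pt "-0.28 0 0 0 0 0 1" --pt "-0.28 0 0 0 0 0 1" --pt "-0.28 0 0 0 0 0 1" --pt "-0.25 0 0 0 0 0 1" --pt "-0.18 0 0 0 0 0 1" --pt "-0.12 0 0 0 0 0 1"

```text
time_s: 31.72
tool_pos: [0.5931, -0.0896, 0.2068]
tool_rot: [[0.167, 0.986, -0.008], [0.986, -0.167, -0.001], [-0.002, -0.008, -1.0]]
wrist_force: [3.5, 3.1, 0.6]
width: 0.006
finger_force: 1.7
```

Emit:
move_arm --pt "-0.1 0 0 0 0 0 1" --pt "-0.1 0 0 0 0 0 1" --pt "-0.1 0 0 0 0 0 1" --pt "-0.1 0 0 0 0 0 1" --pt "-0.1 0 0 0 0 0 1"

```text
time_s: 32.13
tool_pos: [0.5899, -0.1083, 0.2066]
tool_rot: [[0.165, 0.986, -0.009], [0.986, -0.165, -0.001], [-0.002, -0.008, -1.0]]
wrist_force: [2.7, 3.5, 0.5]
width: 0.012
finger_force: 1.6
```

```bash
python3 st.py
```

```text
[ 0.5891 -0.1088  0.2062] [ 0.9001  0.3163 -0.0823]
s tray_front []
s jar_center [(0.74, [207.0, 287.0], [0.379, 0.222, 0.075]), (0.66, [205.0, 256.0], [0.328, 0.14, 0.075]), (0.61, [304.0, 139.0], [0.575, -0.245, 0.075]), (0.6, [260.0, 316.0], [0.615, 0.191, 0.075])]
s mat_center [(0.96, [318.0, 142.0], [0.568, -0.25, 0.018]), (0.4, [270.0, 363.0], [0.651, 0.321, 0.018]), (0.21, [322.0, 331.0], [0.766, 0.155, 0.018])]
t tray_front []
t jar_center [(0.81, [201.0, 253.0], [0.596, 0.192, 0.075]), (0.76, [288.0, 237.0], [0.349, 0.234, 0.075]), (0.56, [302.0, 268.0], [0.311, 0.148, 0.075])]
t mat_center [(0.59, [212.0, 402.0], [0.575, -0.251, 0.018]), (0.44, [193.0, 393.0], [0.633, -0.228, 0.018])]
```

Continue in 3 mm steps until the home stop shows as force.

Emit:
move_arm --pt "-0.08 0 0 0 0 0 1" --pt "-0.08 0 0 0 0 0 1" --pt "-0.08 0 0 0 0 0 1"

```text
time_s: 32.78
tool_pos: [0.5883, -0.1154, 0.2064]
tool_rot: [[0.166, 0.986, -0.007], [0.986, -0.166, 0.003], [0.002, -0.008, -1.0]]
wrist_force: [-2.1, 39.6, 6.1]
width: 0.009
finger_force: 19.3
```

Emit:
move_arm --pt "-0.06 0 0 0 0 0 1" --pt "-0.05 0 0 0 0 0 1"

```text
time_s: 32.95
tool_pos: [0.588, -0.1164, 0.2064]
tool_rot: [[0.166, 0.986, -0.005], [0.986, -0.166, 0.008], [0.007, -0.007, -1.0]]
wrist_force: [-4.8, 56.9, 8.5]
width: 0.006
finger_force: 27.7
```

Hard stop at about 57 N on the fingers: tray home. Back off and verify.

Emit:
move_arm --pt "0.1 0 0 0 0 0 1" --pt "0.2 0 0 0 0 0 1" --pt "0.6 0 0 0 0 0 1" --pt "0.8 0 0 0 0 0 1" --pt "0.6 0 -0.5 0 0 0 1" --pt "0.3 0 -0.9 0 0 0 1" --pt "0 0 -0.9 0 0 0 1" --pt "0 0 -0.9 0 0 0 1" --pt "0 0 0 0 0 0 1" --pt "0 0 0 0 0 0 1"

```text
time_s: 33.78
tool_pos: [0.6064, -0.0195, 0.3371]
tool_rot: [[0.166, 0.986, -0.004], [0.986, -0.166, 0.0], [-0.001, -0.004, -1.0]]
wrist_force: [-0.7, 0.1, -0.4]
width: 0.006
finger_force: 0.0
```

```bash
python3 st.py
python3 - <<'E'
from cab import *
s=bot.read_camera("scene");t=bot.read_camera("top");print(bot.state()["time_s"])
for k,p in(("s",s),("t",t)): print([(n,[np.round(d["position"]).tolist() for d in bot.mark_of(n,p)[:1]]) for n in("sash_pointer","mark_center","paint_jar","fan","tape_roll")])
a=cv2.resize(s["img"][180:400,90:300],None,fx=1.88,fy=1.88,interpolation=2);b=cv2.resize(t["img"][90:310,270:480],None,fx=1.88,fy=1.88,interpolation=2)
cv2.imwrite("pics/end.png",np.hstack([a,b]))
q=[0.5761,-0.2152,-1.7346]
for X in((-.085,0,.048),(.05,0,.018)): print(cab(q,X),proj(s,cab(q,X))[0],proj(t,cab(q,X))[0])
E
```

```text
[ 0.6055 -0.0198  0.3339] [-0.7619  0.455   0.0999]
s tray_front [(0.86, [300.0, 195.0], [0.593, -0.124, 0.048]), (0.34, [318.0, 139.0], [0.594, -0.255, 0.048])]
s jar_center [(0.91, [209.0, 290.0], [0.39, 0.226, 0.075]), (0.84, [261.0, 317.0], [0.618, 0.193, 0.075]), (0.63, [303.0, 134.0], [0.567, -0.256, 0.075]), (0.56, [210.0, 255.0], [0.35, 0.129, 0.075])]
s mat_center [(0.62, [320.0, 137.0], [0.569, -0.26, 0.018]), (0.26, [304.0, 136.0], [0.521, -0.255, 0.018])]
t tray_front [(0.55, [191.0, 212.0], [0.631, 0.319, 0.048])]
t jar_center [(0.67, [287.0, 236.0], [0.352, 0.238, 0.075])]
t mat_center [(0.91, [209.0, 404.0], [0.583, -0.257, 0.018])]
34.2833
[('sash_pointer', [[286.0, 145.0]]), ('mark_center', [[322.0, 160.0]]), ('paint_jar', [[273.0, 363.0]]), ('fan', [[237.0, 393.0]]), ('tape_roll', [[323.0, 331.0]])]
[('sash_pointer', [[153.0, 416.0]]), ('mark_center', []), ('paint_jar', [[193.0, 213.0]]), ('fan', [[221.0, 154.0]]), ('tape_roll', [])]
[ 0.59   -0.1313  0.048 ] [300.0073 191.4895] [204.5554 364.2124]
[ 0.5679 -0.2645  0.018 ] [319.8202 135.141 ] [213.8392 406.7876]
```

View pics/end.png

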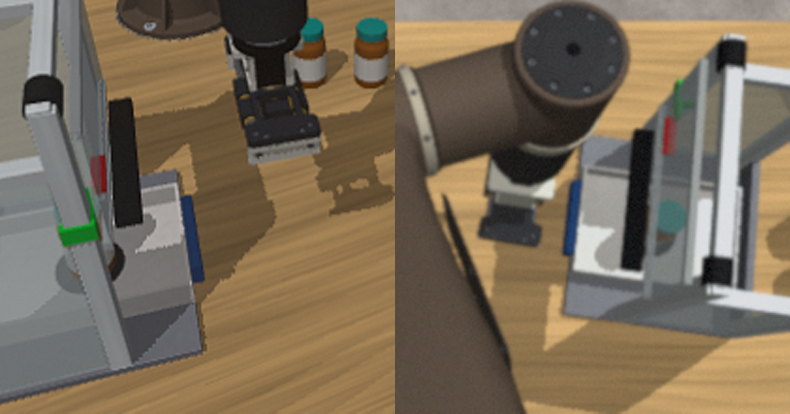

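End picture: tray home (blue block against the deck edge), jar upright on the mat at about (303,134), bar raised, gripper clear. One last check of the red bar against its earlier rows, then hand in.

Run:
```python
from cab import *
s=bot.read_camera("scene");h=cv2.cvtColor(s["img"],cv2.COLOR_BGR2HSV);m=(((h[...,0]<5)|(h[...,0]>174))&(h[...,1]>130)&(h[...,2]>60)).astype(np.uint8)
n,l,q,c=cv2.connectedComponentsWithStats(m);b=[q[i].tolist() for i in range(1,n) if 20<q[i][4]<120];print(b)
if any(abs(x[0]-143)<=1 and abs(x[1]-263)<=1 for x in b): print(bot.finish_job())
```

```text
[[143, 263, 4, 19, 50]]
the job is handed in; nothing more can be done
None
```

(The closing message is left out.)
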